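# Open the touch-latch seed cupboard

## Robot

A 7-joint arm with a two-finger parallel gripper is mounted at the origin on the work surface. World frame = base frame: x ahead of the robot, y to its left, z up, the work surface at z = 0. Lengths are in m, angles in rad, forces in N, time in s.
With the tool pointing down it reaches from about 0.425 to 0.825 m from the base axis. Payload 3.6 kg.
Tool frame: the origin (TCP) lies midway between the tips of the shut fingers; the grasp point (between the pads) lies 19 mm behind it; z points along the fingers, y is the direction in which the jaws open and shut (so a half turn about z gives the same grasp; the last joint's range is limited). The gripper opens to 93 mm and grips with 3 to 60 N. Pads are 15 mm wide; open, the fingers measure 128 mm over their backs; the gripper's body (75 mm by 188 mm) begins 65 mm behind the grasp point.
Start: joints at [-1.141, 0.615, -0.013, 1.423, 0.008, 1.103, -0.04], TCP at [0.287, 0.583, 0.219] pointing down, gripper open.
Joint ranges: [-3.12, 3.12], [-0.3, 2.06], [-1.34, 1.32], [0.26, 2.42], [-1.36, 4.5], [0.01, 1.98], [-2.84, 2.84]. Speed limits (rad/s): [2.79, 2.79, 3.14, 3.14, 3.14, 3.14, 3.14].

## Interface

Orientations are given as a 3x3 rotation matrix whose columns are the frame's x, y, z axes.
In Python, from station import env gives the robot as it stands. The module is installed in compiled form; this text tells all that it offers. Calls block until the motion is done:
- env.reach(position, orientation): joint-space move of the TCP to a pose.
- env.move_linear(position, frame=None, feed=0.15, f_stop=None): straight line of the TCP; frame=None keeps the orientation; feed is the mean speed in m/s. With f_stop (N) it stops when the force on the tool has changed by that much, and returns True; else False.
- env.move_joints(angles): joint-space move.
- env.set_gripper(opening, grasp_force=None): finger opening in m; grasp_force is the grip in N (None keeps the last); returns when the fingers have stopped.
- env.hold(seconds).
- env.solve_ik(position, orientation): joint angles nearest the present ones, or None.
- env.read_camera(name): name is "scene" or "side" or "wrist"; returns (picture, depth): 384x512x3 uint8, red, green, blue; 384x512 float32, m along the optical axis (not along the pixel's ray), 0 where there is no reading.
- env.camera_model(name): a dict with "mtx" (3x3 intrinsics, pixels), "eye" and "rotation" of the camera in the world. Camera axes: x right, y down, z forward; pixel columns grow to the right and rows downward; lengths in m; the calibration is good to about 2 mm. A picture is of the moment at which its call begins: read the wrist's pose just before it. camera_model takes no time and is no camera call; for the wrist camera it gives the pose at the moment of the call.
A pose or a line that the arm cannot do raises env.Unreachable and nothing moves.
- env.job_done(): hands the job in, once; it reports no verdict.
Readings, each from a call of its own:
- env.get_time(): time.
- env.get_q(): joint angles.
- env.get_joint_vel(): joint speeds.
- env.get_joint_efforts(): joint torques, N m.
- env.get_eef_pos(): TCP position.
- env.get_ee_rot(): TCP orientation.
- env.get_wrist_force(): force on the tool from outside, world axes, zero at the start.
- env.get_ft_torque(): the same for the moment, N m.
- env.get_grip_width(): finger opening in m.
Only numpy, scipy, OpenCV 4.12 (cv2) and the standard library are available. Lean on these libraries where they do the work, as an engineer would, in place of code of your own. Each camera call takes 0.05 s, during which the arm holds its last target.

## Task

The steel cup is standing in the way of the green door of the seed cupboard: first slide it along the bench, upright and without picking it up, until it is clear of the door's swing. Then press the steel finger plate on the door until the touch catch lets go and the door springs ajar, and push the door on round until it stands wide open, about square to the cupboard's front. Leave all the other things where they are.

Things in the scene. Friction and masses are not known exactly. Their poses are not given: they have to be found in the camera images.
- cupboard: plywood cupboard fixed to the bench, 230 mm wide, 180 deep, 250 high; origin: centre of its underside. Its front looks along its own -x (to the robot's left and partly away from the robot); its own +y runs along the front from the door's hinge edge to its free edge; z up
- door_hinge (a point): point at bench height on the door's vertical hinge line, 96 mm in front of the cupboard's origin (along its -x) and 113 mm to its -y side. The line lies in the plane of the door's inner face; the shut door's outer face is 15 mm further out
- door (a joint): door angle about the hinge line, rad: 0 shut on its catch, -0.024 pressed in to the stop, positive opens (counter-clockwise from above), stop at 1.75. Green panel, no handle, 226 mm wide, 15 thick, 4 to 247 mm above the bench. Once ajar a light push moves it (friction 0.07 N m) and it stays where it is left
- press_spot (a point): on the door: centre of the outer face of a thin steel finger plate, 40 mm wide, 56 high, 195 mm from the hinge line, 213 mm above the bench (37 below the cupboard's top). Pressed here with about 7 N or more the door goes in 4 to 5 mm to its stop and the catch lets go; when the finger backs off, a sprung ejector swings the door to about 0.43 rad within a second
- door_edge (a point): on the door: top of its free vertical edge, mid-thickness, 226 mm from the hinge line, 247 mm above the bench. Behind the ajar door, near this edge, the space down to the bench is empty
- cup: empty open steel cup, 72 mm across its rim, 76 mm high, about 0.14 kg, standing loose on the bench in front of the door, within its swing; origin at the centre of its underside
- saucer: white ceramic saucer, 144 mm across, 20 mm high, upright; origin at the centre of its underside
- spoon: wooden spoon, 270 mm long, lying flat; bystander
- scoop: steel seed scoop with a round wooden handle, about 210 mm long and 45 mm high, lying; bystander
- pot: empty terracotta plant pot, 124 mm across the rim, 104 mm high; origin at the centre of its underside; bystander
- jar: amber glass jar with a steel cap, 80 mm across, 115 mm high; origin at the centre of its underside; bystander
- feeder: green plastic hopper bird feeder with its hinged lid shut, about 180 x 170 mm and 240 mm high; origin at the centre of its underside; bystander
Not all that is in view belongs to the job. Leave any blue or yellow look-alike of the cup alone.

How it is judged:
By the outcome, as a careful person would: the job done as asked, in the order asked, and still so for the second after the job is handed in, with the robot touching nothing.
It also fails if it takes over 66 s, if anything falls off the work surface, if the arm or the gripper's body presses on something with over 40 N, if the wrist force passes 120 N, or if a joint passes its speed limit or range.

## Working session

There is one attempt and no reset: what is moved stays moved. The work goes in short steps, each a Python script; the robot and the scene stay as the last script left them, time stands still between calls to the robot, and variables do not carry over. Pictures are saved under pics/ and viewed, and the job is handed in when it is done.

```bash
mkdir -p pics
cat > h.py <<'E'
import numpy as np, cv2
from station import env
def snap(name,fn):
    m=env.camera_model(name); im,d=env.read_camera(name)
    cv2.imwrite('pics/'+fn+'.png',im[:,:,::-1]); np.savez('pics/'+fn+'.npz',im=im,d=d,K=m['mtx'],e=m['eye'],R=m['rotation'])
    return im,d,m
def load(fn):
    return np.load('pics/'+fn+'.npz')
def ray(z,u,v):
    return np.array(z['R'])@np.linalg.inv(z['K'])@np.array([u,v,1.])
def onplane(z,u,v,h):
    r=ray(z,u,v); e=z['e']; return e+r*(h-e[2])/r[2]
def cloud(z):
    d=z['d'];H,W=d.shape;u,v=np.meshgrid(np.arange(W),np.arange(H))
    p=np.stack([u,v,np.ones_like(u)],-1)@np.linalg.inv(z['K']).T*d[...,None]
    P=p@np.array(z['R']).T+z['e']; P[d==0]=np.nan; return P
E
python3 - <<'E'
from h import *
for n in('scene','side','wrist'):
    im,d,m=snap(n,n+'0'); print(n,m['eye'],m['rotation'][:,2])
print(env.get_time(),env.get_q())
E
```

```text
scene [1.1412295  0.16382862 1.25246961] [-0.46345776 -0.20624483 -0.86178302]
side [-0.28752733 -0.2068534   1.20905673] [ 0.61837454  0.09154972 -0.78053288]
wrist [0.21289463 0.61875767 0.38338747] [ 0.26251463 -0.12993093 -0.95614017]
0.15 [-1.14046413  0.61569036 -0.01259369  1.42451206  0.00812258  1.10341125
 -0.04041851]
```

View pics/scene0.png

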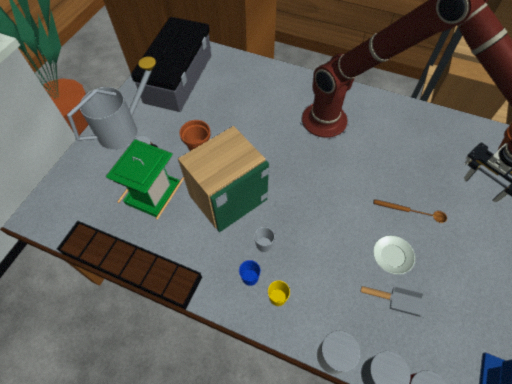

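View pics/side0.png

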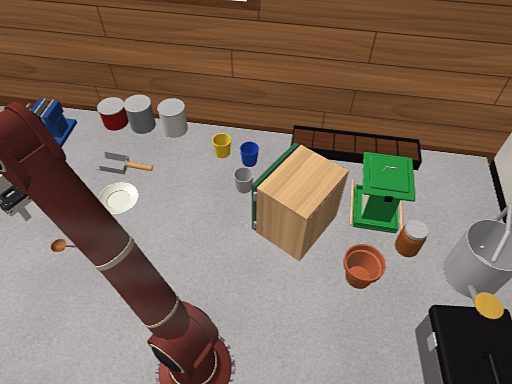

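View pics/wrist0.png

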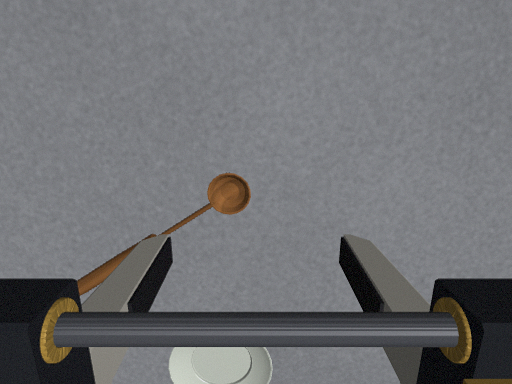

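Run:
```python
from h import *
z=load('scene0'); c=z['im'][120:310,150:350]; cv2.imwrite('pics/z1.png',cv2.resize(c,(800,760*1)[:2],interpolation=cv2.INTER_CUBIC)[:600,:,::-1])
P=cloud(z)
top=(abs(P[...,2]-.25)<.006)&(P[...,1]<.1)&(P[...,0]>.2)
n,l,s,cc=cv2.connectedComponentsWithStats(top.astype(np.uint8)); 
for i in range(1,n):
    if s[i,4]>200:
        print(s[i],np.nanmean(P[l==i],0)); r=cv2.minAreaRect(P[l==i][:,:2].astype(np.float32)); print(r,cv2.boxPoints(r)); 
im=z['im'].astype(int)
g=(im[...,1]>im[...,0]+35)&(im[...,1]>im[...,2]+5)&(P[...,1]>-.2)
g=g&(P[...,2]<.25)&(P[...,2]>.02)
print(g.sum());Q=P[g]
n0=Q.mean(0);U,S,V=np.linalg.svd(Q-n0,full_matrices=False);print(n0,V[2],S)
```

```text
[ 178  126   91   74 3398] [ 0.52740015 -0.22103872  0.25012336]
((0.522320568561554, -0.22159168124198914), (0.20618067681789398, 0.2319176346063614), 60.65876770019531) [[ 0.37072203 -0.2546363 ]
 [ 0.57288855 -0.36827824]
 [ 0.6739191  -0.18854707]
 [ 0.47175258 -0.07490513]]
1719
[ 0.57326728 -0.13611689  0.14883399] [-0.48875346 -0.87235831 -0.01053693] [2.9189493  2.4444064  0.08859166]
```

View pics/z1.png

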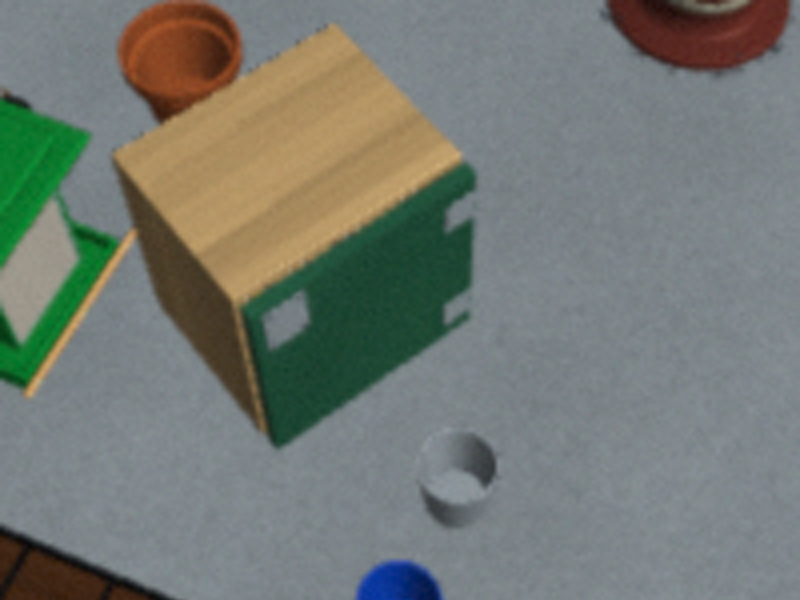

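Run:
```python
from h import *
z=load('scene0');P=cloud(z);im=z['im'].astype(int)
top=(abs(P[...,2]-.25)<.004)&(P[...,1]<.1)&(P[...,0]>.2)
n,l,s,cc=cv2.connectedComponentsWithStats(top.astype(np.uint8)); i=1+np.argmax(s[1:,4]);T=P[l==i]
g=(im[...,1]>im[...,0]+35)&(im[...,1]>im[...,2]+5)&(P[...,1]>-.25)&(P[...,2]<.235)&(P[...,2]>.02)
g=cv2.erode(g.astype(np.uint8),np.ones((3,3)))>0
Q=P[g&(P[...,1]>-.25)]
m=Q[:,:2].mean(0);V=np.linalg.svd(Q[:,:2]-m,full_matrices=False)[2]
no=V[1]*np.sign(V[1][1]); print('n',no,len(Q))
Q=Q[abs((Q[:,:2]-m)@no)<.006]; m=Q[:,:2].mean(0);V=np.linalg.svd(Q[:,:2]-m,full_matrices=False)[2];no=V[1]*np.sign(V[1][1]);print('n',no, 'face off',m@no)
y=np.array([no[1],-no[0]])
t=T[:,:2]@y; tn=T[:,:2]@no
print('top y ext',np.percentile(t,[0,.5,50,99.5,100]),'n ext',np.percentile(tn,[0,.5,99.5,100]))
gq=Q[:,:2]@y; print('green y ext',gq.min(),gq.max())
# plate: pixels near (221,199)
for (u,v) in [(221,200)]:
    print('plate',P[v,u], P[v,u,:2]@y,P[v,u,:2]@no)
# corner rays: top of door
# low things
for nm in('scene0','side0'):
    zz=load(nm);PP=cloud(zz)
    hsv=cv2.cvtColor(zz['im'],cv2.COLOR_RGB2HSV)
    ob=(PP[...,2]>.012)&(PP[...,0]>.2)&(PP[...,0]<1.1)&(PP[...,2]<.3)
    n,l,s,cc=cv2.connectedComponentsWithStats(ob.astype(np.uint8))
    for i in range(1,n):
        if s[i,4]>80:
            A=PP[l==i]; hi=np.percentile(A[:,2],98); R=A[A[:,2]>hi-.006]
            print(nm,cc[i].round(),s[i,4],'mn',A.min(0).round(3),'mx',A.max(0).round(3),'top',R[:,:2].mean(0).round(3),(R[:,:2].min(0)/2+R[:,:2].max(0)/2).round(3))
```

```text
n [0.48774764 0.87298467] 1118
n [0.48774764 0.87298467] face off 0.16133627463199665
top y ext [0.44917215 0.45116819 0.57048283 0.67878826 0.67998645] n ext [-0.04179099 -0.03726876  0.16190397  0.16456898]
green y ext 0.45854165945560893 0.6713572535328144
plate [ 0.6434341  -0.17337107  0.21107466] 0.6462694343433033 0.1624831791422266
scene0 [10. 59.] 1453 mn [ 0.2   -1.487  0.012] mx [ 0.466 -1.378  0.291] top [ 0.213 -1.426] [ 0.217 -1.425]
scene0 [175. 154.] 14178 mn [ 0.2   -0.889  0.012] mx [ 0.721 -0.078  0.258] top [ 0.524 -0.234] [ 0.523 -0.45 ]
scene0 [500. 196.] 86 mn [0.3   0.62  0.219] mx [0.322 0.636 0.282] top [0.316 0.628] [0.311 0.629]
scene0 [392. 205.] 167 mn [0.304 0.299 0.012] mx [0.337 0.448 0.025] top [0.321 0.369] [0.321 0.364]
scene0 [130. 263.] 5271 mn [ 0.842 -0.673  0.012] mx [ 0.964 -0.17   0.058] top [ 0.904 -0.41 ] [ 0.903 -0.421]
scene0 [264. 237.] 306 mn [ 0.613 -0.055  0.012] mx [0.685 0.015 0.08 ] top [ 0.647 -0.022] [ 0.649 -0.02 ]
scene0 [395. 253.] 503 mn [0.441 0.345 0.012] mx [0.585 0.486 0.027] top [0.511 0.421] [0.513 0.415]
scene0 [249. 
[... 1151 characters left out ...]
3  0.012] mx [0.818 0.015 0.08 ] top [ 0.78  -0.017] [ 0.781 -0.018]
side0 [118. 163.] 536 mn [0.623 0.34  0.012] mx [0.704 0.55  0.055] top [0.672 0.491] [0.664 0.481]
side0 [119. 194.] 326 mn [0.446 0.344 0.012] mx [0.587 0.487 0.026] top [0.533 0.407] [0.517 0.414]
side0 [482. 259.] 4443 mn [ 0.2   -0.885  0.012] mx [ 0.556 -0.682  0.259] top [ 0.316 -0.757] [ 0.347 -0.756]
side0 [ 24. 214.] 103 mn [0.251 0.521 0.222] mx [0.269 0.546 0.281] top [0.259 0.526] [0.259 0.526]
side0 [363. 264.] 1248 mn [ 0.287 -0.502  0.012] mx [ 0.41  -0.382  0.111] top [ 0.348 -0.443] [ 0.349 -0.443]
side0 [456. 309.] 258 mn [ 0.2   -0.718  0.144] mx [ 0.221 -0.6    0.182] top [ 0.207 -0.667] [ 0.209 -0.661]
```

```bash
cat >> h.py <<'E'
N=np.array([.48775,.87298,0]);Y=np.array([.87298,-.48775,0]);Z=np.array([0,0,1.]);HG=.452*Y+.1463*N
CUP=np.array([.649,-.020,0])
def hp(y,n,z): return HG+y*Y+n*N+z*Z
def frame(x,zt):  # tool frame with z=zt, x close to x
    zt=zt/np.linalg.norm(zt); y=np.cross(zt,x); y/=np.linalg.norm(y); return np.stack([np.cross(y,zt),y,zt],1)
E
python3 - <<'E'
from h import *
print(env.get_ee_rot().round(3)); R=env.get_ee_rot();print('cam in tool',R.T@(env.camera_model('wrist')['eye']-env.get_eef_pos()),env.get_grip_width())
d=np.array([.2,.98,0]);d/=np.linalg.norm(d)
for s in(1,-1):
    F=frame(s*d,-Z)
    print('push',s,[None if q is None else q.round(2) for q in [env.solve_ik(CUP-.05*d+[0,0,h],F) for h in(.3,.02)]+[env.solve_ik(CUP+.145*d+[0,0,.02],F)]])
    for t in(0,20,35):
        a=np.radians(t);zt=-np.sin(a)*N-np.cos(a)*Z
        F=frame(s*N,zt);print('press',s,t,[None if q is None else q.round(2) for q in [env.solve_ik(hp(.195,.015+o,.205),F) for o in(.15,.01,-.005)]])
    for ang in (0,.3,.6,.9,1.2):
        x=s*(-np.sin(ang)*Y+np.cos(ang)*N);F=frame(x,-Z);
        q=[env.solve_ik(hp(*p),F) for p in((.196,.052,.4),(.196,.052,.19),(.15,.13,.19),(.012,.19,.19))]
        print('open',s,ang,[None if k is None else k.round(2) for k in q])
E
```

```text
[[-0.897  0.441 -0.001]
 [ 0.441  0.897 -0.002]
 [-0.    -0.002 -1.   ]]
cam in tool [ 0.08187173 -0.00045147 -0.16578288] 0.09278952566332714
push 1 [array([-0.22,  0.59,  0.54,  1.33, -0.3 ,  1.31,  0.13]), array([-0.1 ,  0.85,  0.31,  1.63, -0.36,  0.71,  0.18]), array([-0.35,  0.9 ,  0.27,  1.48, -0.29,  0.8 , -0.18])]
press 1 0 [array([-0.22,  0.79,  0.55,  1.22, -0.4 ,  1.24, -0.19]), array([-0.06,  0.71,  0.53,  1.39, -0.37,  1.15,  0.01]), array([-0.05,  0.7 ,  0.54,  1.4 , -0.37,  1.14,  0.03])]
press 1 20 [array([-0.33,  0.92,  0.61,  1.03, -0.15,  1.44, -0.37]), array([-0.25,  0.81,  0.66,  1.29, -0.13,  1.25, -0.2 ]), array([-0.23,  0.8 ,  0.66,  1.31, -0.12,  1.23, -0.18])]
press 1 35 [array([-0.39,  1.04,  0.68,  0.88, -0.02,  1.62, -0.43]), array([-0.34,  0.92,  0.73,  1.22,  0.03,  1.35, -0.3 ]), array([-0.33,  0.91,  0.73,  1.25,  0.03,  1.32, -0.29])]
open 1 0 [array([-0.12,  0.65,  0.71,  0.98, -0.41,  1.63, -0.05]), array([-0.09,  0.73,  0.52,  1.38, -0.38,  1.13, -0.03]), array([-0.24,  0.71,  0.53,  1.43, -0.38,  1.1 , -0.15]), array([-0.45,  0.56,  0.47,  1.7 ,
[... 2265 characters left out ...]
 1.13,  0.99, -0.68,  1.73, -2.42]), array([-0.33,  0.93,  1.13,  1.39, -0.84,  1.34, -2.22]), array([-0.48,  0.91,  1.13,  1.44, -0.83,  1.32, -2.34]), array([ 0.16,  0.57, -0.5 ,  1.68,  0.32,  0.98,  2.78])]
open -1 0.9 [array([-0.24,  0.76,  1.13,  0.99, -0.68,  1.73, -2.12]), array([-0.33,  0.93,  1.13,  1.39, -0.84,  1.34, -1.92]), array([-0.48,  0.91,  1.13,  1.44, -0.83,  1.32, -2.04]), array([-0.78,  0.77,  1.13,  1.71, -0.76,  1.17, -2.18])]
open -1 1.2 [array([-0.24,  0.76,  1.13,  0.99, -0.68,  1.73, -1.82]), array([-0.33,  0.93,  1.13,  1.39, -0.84,  1.34, -1.62]), array([-0.48,  0.91,  1.13,  1.44, -0.83,  1.32, -1.74]), array([-0.78,  0.77,  1.13,  1.71, -0.76,  1.17, -1.88])]
```

```bash
cat >> h.py <<'E'
D=np.array([.2,.98,0]);D/=np.linalg.norm(D)
E
python3 - <<'E'
from h import *
F=frame(D,-Z); p=CUP-.055*D
env.reach(p+[.0,.08,.32],F); env.set_gripper(.05)
env.move_linear(p+[0,0,.3],F)
print(env.get_time(),env.get_q().round(2),env.get_eef_pos(),env.get_grip_width())
snap('side','side1');snap('scene','scene1');snap('wrist','wrist1')
a=cv2.imread('pics/side1.png');b=cv2.imread('pics/scene1.png');c=cv2.imread('pics/wrist1.png')
cv2.imwrite('pics/m1.png',np.hstack([cv2.resize(x,(400,300)) for x in(a,b)]))
E
```

```text
4.1333 [-0.2   0.58  0.52  1.33 -0.29  1.3   0.12] [ 0.63835521 -0.07267941  0.30008032] 0.05012990194358268
```

View pics/m1.png

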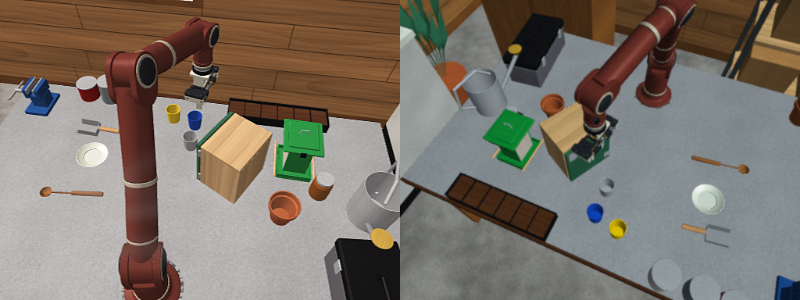

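View pics/wrist1.png

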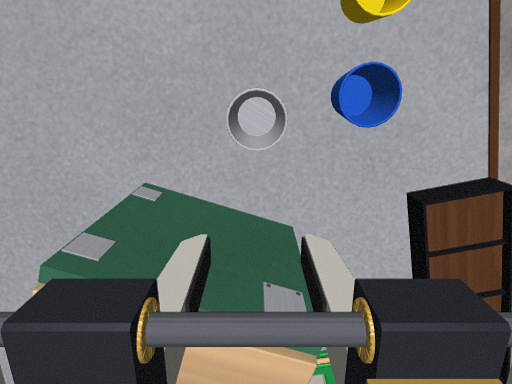

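Run:
```python
from h import *
L=np.array([-D[1],D[0],0])
for s in(1,-1):
    F=frame(s*L,-Z); print(s,[None if q is None else q.round(2) for q in [env.solve_ik(p,F) for p in (CUP+.3*Z,CUP+.03*Z,CUP+.18*D+.03*Z)]])
# refine cup: wrist + scene rim contours at z=.076
z=load('wrist1');hsv=cv2.cvtColor(z['im'],cv2.COLOR_RGB2HSV)
P=cloud(z); m=(abs(P[...,2]-.076)<.005)&(np.hypot(P[...,0]-.649,P[...,1]+.02)<.06)
r=P[m]; print(m.sum(), cv2.minEnclosingCircle(r[:,:2].astype(np.float32)))
for h in(.005,.02,.04,.06,.074):
    m=(abs(P[...,2]-h)<.004)&(np.hypot(P[...,0]-.649,P[...,1]+.02)<.06); r=P[m]; 
    if len(r): print(h,len(r), np.percentile(np.hypot(r[:,0]-.649,r[:,1]+.02),[5,95]))
z=load('scene0');P=cloud(z)
for h in(.02,.04,.06,.074):
    m=(abs(P[...,2]-h)<.004)&(np.hypot(P[...,0]-.649,P[...,1]+.02)<.06); r=P[m]
    if len(r): print(h,len(r), np.hypot(r[:,0]-.649,r[:,1]+.02).max(), r[:,0].max())
```

```text
1 [array([-0.07,  0.56,  0.11,  1.3 , -0.06,  1.29,  1.42]), array([-0.04,  0.83,  0.07,  1.6 , -0.08,  0.72,  1.43]), array([-0.3 ,  0.89,  0.08,  1.42, -0.08,  0.83,  1.18])]
-1 [array([-0.46,  0.69,  0.92,  1.31, -0.54,  1.39, -1.33]), array([-0.4 ,  0.95,  0.74,  1.61, -0.78,  0.9 , -1.13]), array([-0.63,  1.02,  0.77,  1.44, -0.78,  1.  , -1.44])]
579 ((0.6505419015884399, -0.019204996526241302), 0.03578903526067734)
0.005 1447 [0.00644763 0.05397414]
0.02 129 [0.02566546 0.02938287]
0.04 153 [0.02753583 0.03117412]
0.06 199 [0.02950232 0.03312245]
0.074 608 [0.03115804 0.03660054]
0.02 24 0.031061899236401676 0.6798707554458195
0.04 29 0.03188935215596572 0.6805691477887863
0.06 36 0.03494874317008425 0.6839484138831313
0.074 69 0.03722264711479745 0.685152392016848
```

```bash
sed -i 's/^CUP=.*/CUP=np.array([.650,-.0195,0])/' h.py
cat >> h.py <<'E'
L=np.array([-D[1],D[0],0])
E
python3 - <<'E'
from h import *
F=frame(L,-Z); 
env.reach(CUP+.25*Z,F); env.set_gripper(.093)
print(env.move_linear(CUP+.03*Z,F,f_stop=8), env.get_time(),env.get_eef_pos())
env.set_gripper(.076,3); print(env.get_grip_width(),env.get_wrist_force())
snap('wrist','wrist2')
snap('scene','scene2');snap('side','side2')
cv2.imwrite('pics/m2.png',np.hstack([cv2.resize(cv2.imread(f'pics/{n}2.png'),(400,300)) for n in('wrist','scene')]))
E
```

```text
False 7.9417 [ 0.65077844 -0.01954332  0.03099662]
0.07591181037766201 [ 0.25057186  0.66899002 -0.57002322]
```

View pics/m2.png

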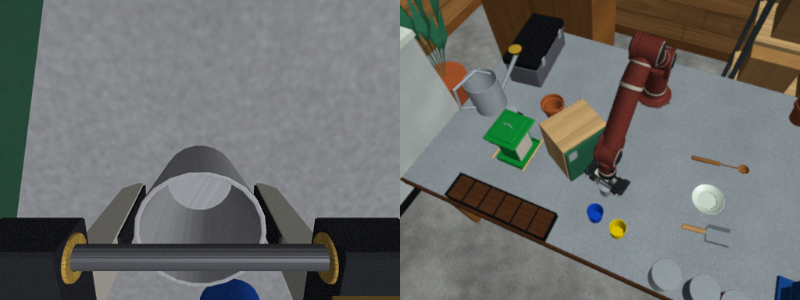

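Run:
```python
from h import *
F=frame(L,-Z)
for s in(.09,.185):
    print(env.move_linear(CUP+s*D+.03*Z,F,feed=.06,f_stop=10),env.get_time(),env.get_eef_pos().round(4),env.get_wrist_force().round(2))
    snap('wrist','wrist3_%d'%(s*1000))
env.set_gripper(.093)
cv2.imwrite('pics/m3.png',np.hstack([cv2.resize(cv2.imread(f'pics/wrist3_{n}.png'),(400,300)) for n in(90,185)]))
```

```text
False 10.275 [0.6678 0.0685 0.0298] [-0.71 -0.    1.54]
False 12.0583 [0.6869 0.1616 0.0299] [-0.08 -0.51 -0.68]
```

View pics/m3.png

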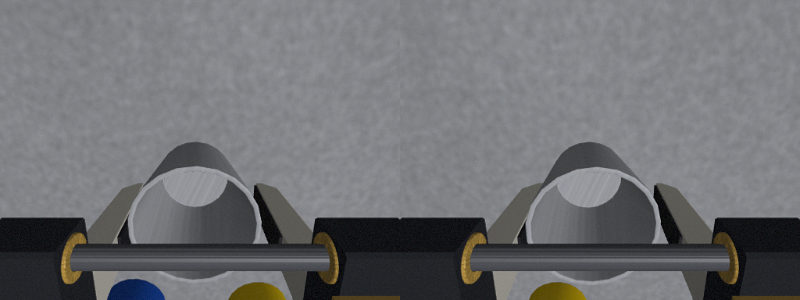

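Run:
```python
from h import *
p=env.get_eef_pos(); env.move_linear(p+[0,0,.2],feed=.12)
m=env.get_time(); snap('wrist','wrist4')
env.set_gripper(0.0)
a=np.radians(20);F=frame(N,-np.sin(a)*N-np.cos(a)*Z)
env.reach(hp(.195,.13,.23),F); env.move_linear(hp(.195,.045,.207),F)
print(env.get_time(),env.get_eef_pos().round(4),hp(.195,.045,.207))
snap('wrist','wrist5');snap('scene','scene5');snap('side','side5')
for n in('wrist4','scene5','side5'):
    z=load(n);P=cloud(z);g=z['im'].astype(int)
    m=(abs(P[...,2]-.076)<.005)&(np.hypot(P[...,0]-.686,P[...,1]-.162)<.07);r=P[m]
    if len(r)>20: print(n,m.sum(),cv2.minEnclosingCircle(r[:,:2].astype(np.float32)))
cv2.imwrite('pics/m5.png',np.hstack([cv2.resize(cv2.imread(f'pics/{n}5.png'),(400,300)) for n in('wrist','scene')]))
```

```text
17.9833 [ 0.6591 -0.1471  0.2071] [ 0.65812463 -0.14857318  0.207     ]
wrist4 768 ((0.6818026304244995, 0.1533845067024231), 0.03592684492468834)
scene5 69 ((0.6814284324645996, 0.1517571061849594), 0.03640791401267052)
side5 57 ((0.6797465682029724, 0.1519450694322586), 0.03838076815009117)
```

View pics/m5.png

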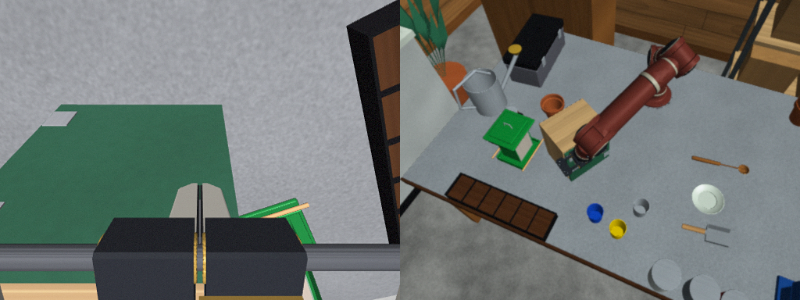

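View pics/side5.png

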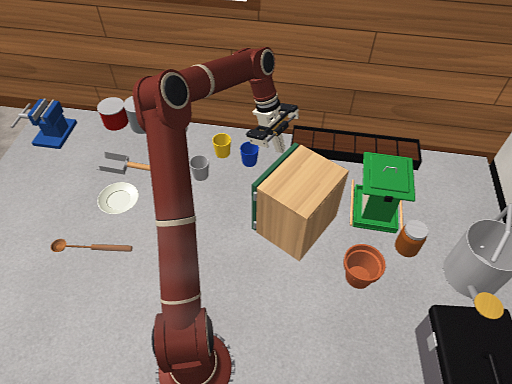

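The cup stands upright at (0.682, 0.153), 0.327 m from the hinge, so it is clear of the swing. The finger is in front of the plate, so I press now.

Run:
```python
from h import *
a=np.radians(20);F=frame(N,-np.sin(a)*N-np.cos(a)*Z)
print(env.move_linear(hp(.195,.000,.207),F,feed=.03,f_stop=14),env.get_time(),(env.get_eef_pos()-HG)@N,env.get_wrist_force().round(2))
env.hold(.15);print((env.get_eef_pos()-HG)@N,env.get_wrist_force().round(2))
env.move_linear(hp(.195,.20,.23),F,feed=.15)
env.hold(.5)
env.move_linear(hp(.22,.22,.40),F,feed=.2)
snap('scene','scene6');snap('wrist','wrist6');snap('side','side6');print(env.get_time())
cv2.imwrite('pics/m6.png',np.hstack([cv2.resize(cv2.imread(f'pics/{n}6.png'),(400,300)) for n in('wrist','scene')]))
```

```text
True 19.1667 0.02101172877138142 [1.8  2.07 1.56]
0.021525499397524957 [1.74 2.9  1.13]Traceback (most recent call last):
  File "<stdin>", line 7, in <module>
station.Unreachable: the arm cannot follow that straight line within its joint ranges
```

Run:
```python
from h import *
snap('scene','scene6');snap('wrist','wrist6');print(env.get_time(),env.get_eef_pos(),env.get_wrist_force())
cv2.imwrite('pics/m6.png',np.hstack([cv2.resize(cv2.imread(f'pics/{n}6.png'),(400,300)) for n in('wrist','scene')]))
```

```text
21.275 [ 0.73370553 -0.01326919  0.23000125] [-0.38384862  0.17276796 -0.40200756]
```

View pics/m6.png

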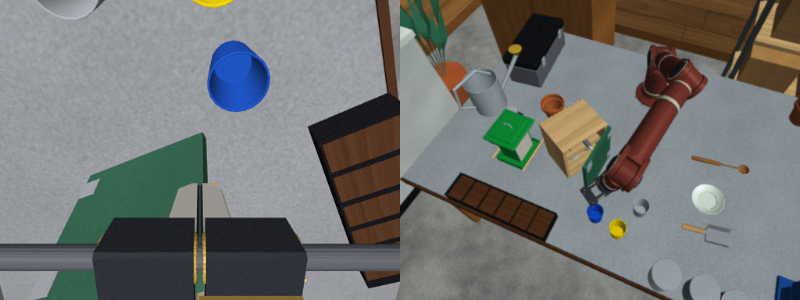

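```bash
cat >> h.py <<'E'
def door(z):
    P=cloud(z);im=z['im'].astype(int)
    g=(im[...,1]>im[...,0]+30)&(im[...,1]>im[...,2]+5)&(im[...,1]<140)&(P[...,1]>-.25)&(P[...,2]<.235)&(P[...,2]>.02)&(np.hypot(P[...,0]-HG[0],P[...,1]-HG[1])<.26)
    g=cv2.erode(g.astype(np.uint8),np.ones((3,3)))>0
    Q=P[g]; y=(Q-HG)@Y; n=(Q-HG)@N
    m=np.array([y.mean(),n.mean()]);V=np.linalg.svd(np.c_[y,n]-m,full_matrices=False)[2][0]; V*=np.sign(V@m)
    nr=np.array([-V[1],V[0]]); return len(Q),np.arctan2(V[1],V[0]),m@nr,(np.c_[y,n]@V).max()
E
python3 - <<'E'
from h import *
for n in('scene6','wrist6'): print(n,door(load(n)))
x=-np.sin(.4)*Y+np.cos(.4)*N
for xx in (N,x): 
  F=frame(xx,-Z); print([None if q is None else q.round(2) for q in [env.solve_ik(p,F) for p in (hp(.25,.16,.36),hp(.2,.05,.36),hp(.2,.05,.19))]])
E
```

```text
scene6 (563, np.float64(0.4310666683470823), np.float64(0.015338352316212675), np.float64(0.21868306649305783))
wrist6 (12079, np.float64(0.432144459030167), np.float64(0.016145206396190187), np.float64(0.2258560185719005))
[array([-0.1 ,  0.84,  0.61,  0.67, -0.45,  1.71, -0.24]), array([-0.11,  0.66,  0.65,  1.07, -0.38,  1.53, -0.06]), array([-0.11,  0.75,  0.58,  1.37, -0.42,  1.15,  0.01])]
[array([-0.08,  0.83,  0.52,  0.67, -0.38,  1.7 ,  0.13]), array([-0.08,  0.64,  0.58,  1.07, -0.33,  1.52,  0.31]), array([-0.07,  0.73,  0.5 ,  1.37, -0.36,  1.13,  0.36])]
```

```bash
cat >> h.py <<'E'
def arc(th,r=.195,z=.19,back=.0075):
    a=np.cos(th)*Y+np.sin(th)*N; nr=-np.sin(th)*Y+np.cos(th)*N
    return HG+r*a-back*nr+z*Z, frame(nr,-Z)
E
python3 - <<'E'
from h import *
p,F=arc(.29,r=.2)
env.move_linear(hp(.195,.17,.36),F,feed=.15)
env.move_linear(p+.17*Z,F,feed=.15)
print(env.get_time(),env.get_eef_pos(),p)
snap('scene','scene7');snap('wrist','wrist7')
cv2.imwrite('pics/m7.png',np.hstack([cv2.resize(cv2.imread(f'pics/{n}7.png'),(400,300)) for n in('wrist','scene')]))
E
```

```text
23.2667 [ 0.66032178 -0.14187888  0.35956293] [ 0.65951183 -0.14361661  0.19      ]
```

View pics/m7.png

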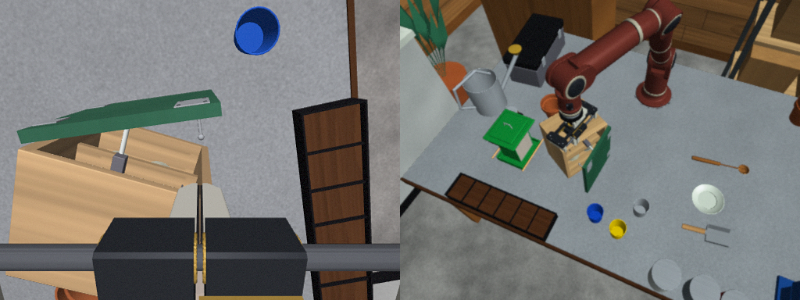

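Run:
```python
from h import *
z=load('wrist7');P=cloud(z)
cv2.imwrite('pics/z7.png',cv2.resize(z['im'][100:250,100:300],(800,600),interpolation=cv2.INTER_CUBIC)[:,:,::-1])
for v in range(150,190,3):
    print(v,[tuple(np.round([(P[v,u]-HG)@Y,(P[v,u]-HG)@N,P[v,u,2]],3).tolist()) for u in range(250,266,3)])
```

```text
150 [(0.179, 0.086, 0.245), (0.181, 0.087, 0.247), (0.183, 0.088, 0.246), (0.186, 0.088, 0.246), (0.188, 0.089, 0.247), (0.191, 0.09, 0.247)]
153 [(0.187, 0.043, -0.0), (0.184, 0.076, 0.196), (0.187, 0.077, 0.194), (0.201, 0.047, 0.0), (0.206, 0.048, -0.0), (0.21, 0.05, 0.001)]
156 [(0.189, 0.038, 0.0), (0.185, 0.073, 0.196), (0.188, 0.074, 0.195), (0.203, 0.042, -0.0), (0.207, 0.044, -0.001), (0.212, 0.045, 0.0)]
159 [(0.19, 0.033, -0.0), (0.195, 0.035, 0.001), (0.189, 0.071, 0.195), (0.204, 0.038, 0.001), (0.209, 0.039, -0.001), (0.213, 0.04, -0.001)]
162 [(0.191, 0.029, -0.001), (0.196, 0.03, 0.001), (0.189, 0.068, 0.196), (0.205, 0.033, 0.001), (0.21, 0.034, -0.002), (0.215, 0.036, -0.001)]
165 [(0.193, 0.024, -0.001), (0.198, 0.025, -0.0), (0.19, 0.065, 0.196), (0.207, 0.028, 0.0), (0.212, 0.029, -0.002), (0.216, 0.031, -0.001)]
168 [(0.194, 0.019, -0.001), (0.199, 0.021, 0.0), (0.191, 0.062, 0.195), (0.208, 0.024, 0.001), (0.213, 0.025, -0.0), (0.218, 0.026, -0.0)]
171 [(0.196, 0.014, -0.002), (0.2, 0.016, 0.0), (0.192, 0.059, 0.196), (0.21, 0.019, 0.0), (0.214, 0.02, -0.0), (0
[... 187 characters left out ...]
01), (0.203, 0.006, -0.0), (0.193, 0.056, 0.208), (0.196, 0.057, 0.208), (0.217, 0.01, -0.0), (0.222, 0.012, -0.0)]
180 [(0.2, 0.001, 0.002), (0.205, 0.002, 0.001), (0.209, 0.003, -0.0), (0.214, 0.004, -0.0), (0.219, 0.006, -0.0), (0.224, 0.007, -0.001)]
183 [(0.201, -0.004, 0.002), (0.206, -0.003, -0.0), (0.211, -0.002, -0.001), (0.216, -0.001, -0.002), (0.22, 0.001, -0.001), (0.225, 0.002, 0.001)]
186 [(0.202, -0.005, 0.018), (0.206, -0.004, 0.016), (0.212, -0.004, 0.01), (0.217, -0.004, 0.006), (0.222, -0.004, -0.001), (0.227, -0.003, -0.002)]
189 [(0.203, -0.01, 0.017), (0.208, -0.009, 0.017), (0.212, -0.008, 0.016), (0.216, -0.004, 0.025), (0.222, -0.004, 0.017), (0.227, -0.004, 0.014)]
```

View pics/z7.png

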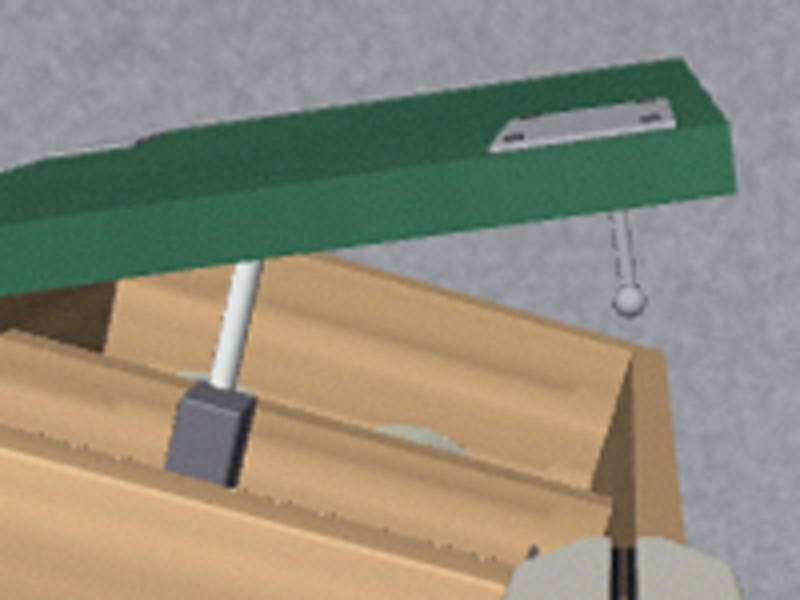

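Run:
```python
from h import *
z=load('wrist7');P=cloud(z);v,u=180,159
print('ejector',(P[v,u]-HG)@Y,(P[v,u]-HG)@N,P[v,u,2])
k=dict(r=.172,z=.22)
p,F=arc(.27,**k)
env.move_linear(p+.14*Z,F,feed=.1)
print('down stop',env.move_linear(p,F,feed=.1,f_stop=6),env.get_eef_pos()-p)
try:
  for th in np.linspace(.4,1.15,6):
    p,F=arc(th,**k); s=env.move_linear(p,F,feed=.08,f_stop=15); print(round(th,2),s,env.get_wrist_force().round(1))
    if s: break
except Exception as e: print(e)
print(env.get_time());snap('scene','scene8');snap('wrist','wrist8'); print(door(load('wrist8')),door(load('scene8')))
cv2.imwrite('pics/m8.png',np.hstack([cv2.resize(cv2.imread(f'pics/{n}8.png'),(400,300)) for n in('wrist','scene')]))
```

```text
ejector 0.08627547590037449 0.0014656076484350017 0.1352253471668231
down stop False [ 0.0003958  -0.00024164  0.00073955]
0.4 False [ 0.2 -0.7  0.2]
0.55 False [0.2 0.1 0. ]
0.7 False [-0.3 -0.3  0.5]
0.85 False [ 0.2 -0.6  0.5]
1.0 False [-0.1 -0.1  0.6]
1.15 False [-0.5 -0.5 -0.3]
28.1583
(16071, np.float64(1.169485508812759), np.float64(0.015348485591767979), np.float64(0.22626077041775164)) (26, np.float64(-0.31945925897554056), np.float64(0.2253084466424605), np.float64(0.012312545421505935))
```

View pics/m8.png

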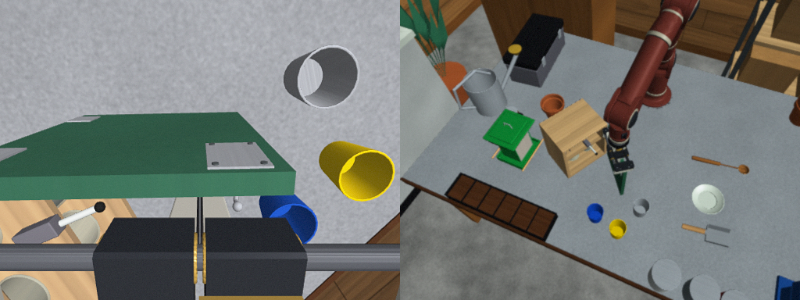

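Door is at 1.17 rad, following the finger as planned, with the cup well clear of it. I'll keep going to about 1.57.

Run:
```python
from h import *
k=dict(r=.172,z=.22)
for th,f in((1.3,.08),(1.43,.06),(1.555,.04)):
    p,F=arc(th,**k); print(th,env.move_linear(p,F,feed=f,f_stop=15),env.get_wrist_force().round(1))
env.hold(.2); snap('wrist','wrist9'); print(env.get_time(),door(load('wrist9')))
p,F=arc(1.5,**k); env.move_linear(p,F,feed=.05)
env.move_linear(p+.14*Z,F,feed=.12)
snap('wrist','wrist10'); print(env.get_time(),door(load('wrist10')))
cv2.imwrite('pics/m10.png',np.hstack([cv2.resize(cv2.imread(f'pics/wrist{n}.png'),(400,300)) for n in(9,10)]))
```

```text
1.3 False [-0.2 -0.  -0.3]
1.43 False [-0.2 -0.4 -1.3]
1.555 False [ 0.4 -0.5 -0.3]
30.2 (5927, np.float64(1.5758845111268935), np.float64(0.014791746391081039), np.float64(0.2259086545846462))h.py:29: RuntimeWarning: Mean of empty slice.
  m=np.array([y.mean(),n.mean()]);V=np.linalg.svd(np.c_[y,n]-m,full_matrices=False)[2][0]; V*=np.sign(V@m)
  ret = ret.dtype.type(ret / rcount)
Traceback (most recent call last):
  File "h.py", line 29, in door
    m=np.array([y.mean(),n.mean()]);V=np.linalg.svd(np.c_[y,n]-m,full_matrices=False)[2][0]; V*=np.sign(V@m)
                                      ~~~~~~~~~~~~~~~~~~~~~~~~~~~~~~~~~~~~~~~~~~~~~~~~~~^^^
IndexError: index 0 is out of bounds for axis 0 with size 0
```

Run:
```python
from h import *
p=env.get_eef_pos();print(p, env.get_time())
env.reach(np.array([.45,.35,.36]),frame(np.array([0,-1.,0]),-Z)) if env.solve_ik(np.array([.45,.35,.36]),frame(np.array([0,-1.,0]),-Z)) is not None else print('no ik')
for n in('scene','side','wrist'): snap(n,n+'11')
print(env.get_time())
for n in('scene11','wrist11'):
    z=load(n)
    try: print(n,door(z))
    except Exception as e: print(n,e)
for nm in('scene','side'):
    for k in('0','11'):
        PP=cloud(load(nm+k)); o=[]
        for c in((.6815,.153),(.781,-.018),(.807,.095)):
            m=(abs(PP[...,2]-.076)<.005)&(np.hypot(PP[...,0]-c[0],PP[...,1]-c[1])<.05);r=PP[m]
            if len(r)>20:o.append(np.round(cv2.minEnclosingCircle(r[:,:2].astype(np.float32))[0],3))
        print(nm,k,o)
cv2.imwrite('pics/m11.png',np.hstack([cv2.resize(cv2.imread(f'pics/{n}11.png'),(400,300)) for n in('side','scene')]))
```

```text
[0.56609845 0.04699198 0.35910957] 31.9083
33.3
scene11 (2, np.float64(0.47351608064902806), np.float64(0.2053559519078426), np.float64(0.09514977770698783))
wrist11 index 0 is out of bounds for axis 0 with size 0
scene 0 [array([ 0.78 , -0.018]), array([0.807, 0.094])]
scene 11 [array([0.681, 0.152]), array([ 0.781, -0.019]), array([0.807, 0.094])]
side 0 [array([ 0.782, -0.018]), array([0.806, 0.096])]
side 11 [array([0.675, 0.163]), array([ 0.781, -0.017]), array([0.809, 0.093])]h.py:29: RuntimeWarning: Mean of empty slice.
  m=np.array([y.mean(),n.mean()]);V=np.linalg.svd(np.c_[y,n]-m,full_matrices=False)[2][0]; V*=np.sign(V@m)
  ret = ret.dtype.type(ret / rcount)
```

View pics/m11.png

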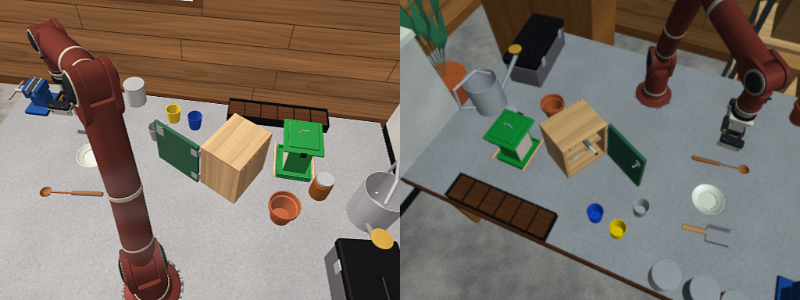

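View pics/wrist11.png

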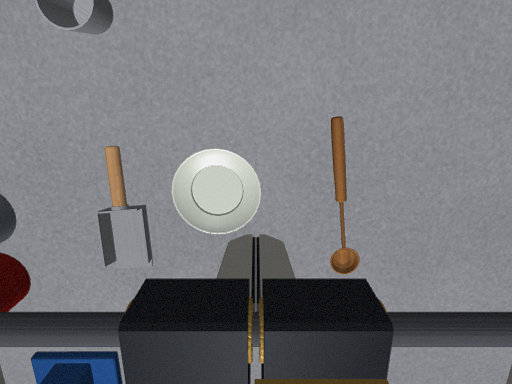

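Run:
```python
from h import *
for n in('side11','scene11'):
    P=cloud(load(n)); y=(P-HG)@Y;nn=(P-HG)@N
    m=(nn>.03)&(nn<.22)&(abs(y)<.05)&(P[...,2]>.03)&(P[...,2]<.235)
    a=np.polyfit(nn[m],y[m],1);print(n,m.sum(),'angle',np.pi/2-np.arctan(a[0]),'off',a[1])
print(env.get_joint_vel().round(3).max(), env.get_wrist_force().round(2))
env.job_done()
```

```text
side11 1558 angle 1.5742475277029482 off -0.014287092833889004
scene11 1213 angle 1.5682823351583193 off -0.0015434748378864759
0.001 [-0.24 -0.87 -0.57]
the job is handed in; nothing more can be done
```

The job is done and handed in at about 33 s, well inside the 66 s limit: the cup is clear, the door is wide open and the arm is touching nothing.

- **Cup:** I slid it about 0.175 m along the bench, loosely held between the open fingers and never lifted. It stands upright at (0.681, 0.152), 0.327 m from the hinge, about 65 mm clear of the door's swing.
- **Door:** One press on the finger plate released the catch, and the door sprang to 0.43 rad. I then pushed it round from behind, keeping clear of the striker on its inner face. With the arm away, the side and scene cameras measured it at 1.574 and 1.568 rad, about square to the front.
- **Bystanders:** The blue and yellow cups measured the same before and after, to within about 3 mm. The other things looked undisturbed in the final pictures, but I did not measure them again.

Some checks failed or disagreed:
- **Press force:** The press stopped on its force limit sooner than I expected, and I read only about 3 N just afterwards. The catch released all the same.
- **Retreat after the press:** One retreat move was refused as unreachable, so nothing moved and I took another path.
- **Final door reading:** My colour-based measure found no door in the last pictures, so I fitted the depth data instead.
- **Final cup position:** The side camera put the cup about 12 mm off, because the open door partly hid it. The scene camera matched where I had left it.

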